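# Line up the impact sockets by size

### The job

Line the four impact sockets up on the blue rail in order of size, one standing upright and centred on each white mark: the smallest next to the yellow end block, growing to the largest at the other end. Leave the white box-like security camera that lies among them where it is.

Things in the scene. Friction and masses are not known exactly. Their poses are not given: they have to be found in the camera images.
- socket_small: the smallest of the four loose impact sockets: a dark steel cylinder with a thin bright band and a dark round hole in its top, 22 mm in diameter, 38 mm high, about 60 g, standing upright on the bench at the start; origin at the centre of its underside, z up along its axis
- socket_medium: the second smallest of the four loose impact sockets: a dark steel cylinder with a thin bright band and a dark round hole in its top, 32 mm in diameter, 44 mm high, about 130 g, standing upright on the bench at the start; origin at the centre of its underside, z up along its axis
- socket_large: the second largest of the four loose impact sockets: a dark steel cylinder with a thin bright band and a dark round hole in its top, 43 mm in diameter, 52 mm high, about 250 g, standing upright on the bench at the start; origin at the centre of its underside, z up along its axis
- socket_extra_large: the largest of the four loose impact sockets: a dark steel cylinder with a thin bright band and a dark round hole in its top, 54 mm in diameter, 60 mm high, about 420 g, standing upright on the bench at the start; origin at the centre of its underside, z up along its axis
- mark_1: one of four identical flat white discs, 62 mm in diameter, in a row along the blue rail; told apart by place in the row: mark_1 to mark_4 follow one another in the rail's own +y direction, about 80 mm apart (mark_1 is an end one). Fixed and flush with the rail's top face, 10 mm above the bench; the rail is a fixed blue bar 70 mm wide and 400 mm long. Origin at the disc's centre on that face; y along the row, x across it
- mark_2: one of four identical flat white discs, 62 mm in diameter, in a row along the blue rail; told apart by place in the row: mark_1 to mark_4 follow one another in the rail's own +y direction, about 80 mm apart (mark_2 is an inner one). Fixed and flush with the rail's top face, 10 mm above the bench; the rail is a fixed blue bar 70 mm wide and 400 mm long. Origin at the disc's centre on that face; y along the row, x across it
- mark_3: one of four identical flat white discs, 62 mm in diameter, in a row along the blue rail; told apart by place in the row: mark_1 to mark_4 follow one another in the rail's own +y direction, about 80 mm apart (mark_3 is an inner one). Fixed and flush with the rail's top face, 10 mm above the bench; the rail is a fixed blue bar 70 mm wide and 400 mm long. Origin at the disc's centre on that face; y along the row, x across it
- mark_4: one of four identical flat white discs, 62 mm in diameter, in a row along the blue rail; told apart by place in the row: mark_1 to mark_4 follow one another in the rail's own +y direction, about 80 mm apart (mark_4 is an end one). Fixed and flush with the rail's top face, 10 mm above the bench; the rail is a fixed blue bar 70 mm wide and 400 mm long. Origin at the disc's centre on that face; y along the row, x across it
- yellow_block: yellow block, 56 mm across the rail, 24 mm along it, 10 mm high, fixed on top of one end of the blue rail, about 60 mm beyond the nearest mark; it may be at either end, next to mark_1 or next to mark_4, and a like black block is at the other end. Origin at the centre of its underside, on the rail's top face
- camera: white box-like security camera lying loose among the sockets, 100 mm long (x, lens to +x) by 46 mm wide (y), 49 mm high, 350 g; origin at the centre of its underside. Not to be disturbed. Other small loose items (a screwdriver, a lens 30 mm wide, both under 35 mm high) also lie between the sockets
Not all that is in view belongs to the job. Leave any red look-alike of the socket_extra_large alone.

How it is judged:
By the outcome, as a careful person would: the job done as asked, in the order asked, and still so for the second after the job is handed in, with the robot touching nothing.
It also fails if it takes over 99 s, if anything falls off the work surface, if the arm or the gripper's body presses on something with over 40 N, if the wrist force passes 120 N, or if a joint passes its speed limit or range.

### The arm

A 6-joint arm with a two-finger parallel gripper is mounted at the origin on the work surface. World frame = base frame: x ahead of the robot, y to its left, z up, the work surface at z = 0. Lengths are in mm, angles in rad, forces in N, time in s.
With the tool pointing down it reaches from about 350 to 875 mm from the base axis. Payload 4.2 kg.
Tool frame: the origin (TCP) lies at the very end of the fingers, on their centre line; the grasp point (between the pads) lies 19 mm behind it (pinch_z is the distance from the TCP to the grasp point, in mm); z points along the fingers, y is the line along which they close (so a half turn about z gives the same grasp; the last joint's range is limited). The gripper opens to 85 mm and grips with 20 to 120 N. Pads are 22 mm wide; open, the fingers measure 114 mm over their backs; the gripper's body (76 mm by 85 mm) begins 54 mm behind the grasp point. The pads swing forward as they close: fully open they stand 13 mm farther back than shut.
Start: joints at [0.259, 0.385, 0.008, 0, -1.194, -0.259], TCP at [624.979, 0.025, 231.312] pointing down, gripper open.
Joint ranges: [-3.14, 3.14], [-1.21, 2.06], [-1.07, 1.41], [-3.16, 2.05], [-2.99, -0.16], [-3.1, 3.1]. Speed limits (rad/s): [2.79, 2.79, 3.14, 3.14, 3.14, 3.14].

### API

Orientations are given as a unit quaternion [x, y, z, w].
In Python, from bench import * gives the robot as it stands.
- The arm moves only by the tool arm_command, never from a script. Its argument "steps" is one flat list of numbers, 4 for each row, row after row: the shift along the tool's x, y, z in m, then the turn about the tool's z in rad. In form: [tx, ty, tz, roll, tx, ty, tz, roll, ...]. A call has 1 to 20 rows; each row shifts and turns the commanded pose from where the row before left it, along the tool's axes as they then stand; what a row does not reach is not made up. A row lasts 1/8 s, in which the tool goes at most 62.5 mm and 10.7 degrees, less where a joint would pass 70% of its speed; a pose out of reach is approached as far as the arm can. A call with a gripper value outside its range is refused whole. "grip" is the finger opening in m, from 0 to 0.0854, set as the call begins (left out, the last holds). The fingers move at their own pace and stop on an object; the grip force is fixed at half the most. Time passes only in rows, so rows that do not move let the fingers close. It gives the time, the measured TCP pose, the force, the opening and the grip force at its end, in the units of the state.
- read_state(): the state, without advancing time (a new reading comes with each control period).
- get_image(name): name is "scene" or "side" or "wrist"; returns the picture (384x512x3 uint8, red, green, blue); there is no depth.
- get_calibration(name): a dict with "camera_matrix" (3x3 intrinsics, pixels), "k1" (the pictures are not rectified: a ray, as slopes to the right and down, at radius r is drawn at 1 + k1 r^2 times it, then the intrinsics apply), "cam_to_world" (4x4, takes a point from camera to world coordinates). Camera axes: x right, y down, z forward; pixel columns grow to the right and rows downward; lengths in mm; the calibration is good to about 2 mm. A picture is of the moment at which its call begins: read the wrist's pose just before it. get_calibration takes no time and is no camera call; for the wrist camera it gives the pose at the moment of the call.
- job_done(): hands the job in; it is judged then, once.
The state is a dict: "clock": time; "joints": joint angles; "joint_vel": joint speeds; "joint_efforts": joint torques, N m; "position": TCP position; "ee_rot": TCP orientation; "contact_force": force on the tool from outside, world axes, zero at the start; "wrist_torque": the same for the moment, N m; "gripper_width": finger opening in mm; "grasp_force": force on a finger pad.
Only numpy, scipy, OpenCV 4.12 (cv2) and the standard library are available. Lean on these libraries where they do the work, as an engineer would, in place of code of your own. Each camera call takes 0.05 s, during which the arm holds its last target. There are 200 camera calls.

## Working session

There is one attempt and no reset: what is moved stays moved. The work goes in short steps, Python scripts to look and compute and a tool call to move; the robot and the scene stay as the last step left them, time stands still between calls to the robot, and variables do not carry over. Pictures are saved under pics/ and viewed, at most 14 in all, crops included, and the job is handed in when it is done.

Besides the shell and the picture viewer there is one more tool, called after "Emit:" by a JSON object that holds its "op" and its "data", one argument or row to a line. arm_command: Moves the arm, as the interface text tells. Its arguments: {"type":"object","properties":{"steps":{"type":"array","items":{"type":"number"}},"grip":{"type":"number"}},"required":["steps"]}

```bash
mkdir -p pics; cat > h.py <<'E'
from bench import *
import numpy as np, cv2
def snap(n,f):
    c=get_calibration(n); im=get_image(n); cv2.imwrite('pics/'+f,cv2.cvtColor(im,cv2.COLOR_RGB2BGR)); return im,c
def ray(c,px):
    K=np.array(c['camera_matrix'],float);k=c['k1']
    d=np.linalg.solve(K,np.array([px[0],px[1],1.]))[:2]; u=d.copy()
    for _ in range(20): u=d/(1+k*(u@u))
    T=np.array(c['cam_to_world'],float); return T[:3,3],T[:3,:3]@np.array([u[0],u[1],1])
def plane(c,px,z):
    o,d=ray(c,px); return (o+d*(z-o[2])/d[2])[:2]
def proj(c,p):
    K=np.array(c['camera_matrix'],float);T=np.array(c['cam_to_world'],float)
    q=T[:3,:3].T@(np.array(p,float)-T[:3,3]);u=q[:2]/q[2];u=u*(1+c['k1']*(u@u));return (K@np.array([u[0],u[1],1]))[:2]
E
python3 - <<'E'
from h import *
ims=[snap(n,n+'0.png') for n in('scene','side','wrist')]
for im,c in ims: print(np.round(np.array(c['cam_to_world']),2).tolist(),np.array(c['camera_matrix']).tolist(),c['k1'])
s=read_state();print(s['clock'],s['position'],s['ee_rot'],s['contact_force'],s['gripper_width'])
E
```

```text
[[0.04, 0.81, -0.58, 1110.2], [1.0, -0.02, 0.03, -5.97], [0.01, -0.58, -0.81, 847.84], [0.0, 0.0, 0.0, 1.0]] [[490.71326941757894, 0.0, 257.8529891120762], [0.0, 490.71326941757894, 188.45077349061046], [0.0, 0.0, 1.0]] 0.07066437843700271
[[0.77, -0.36, 0.53, 74.53], [-0.64, -0.44, 0.63, -502.56], [0.01, -0.82, -0.57, 497.69], [0.0, 0.0, 0.0, 1.0]] [[384.14936913572745, 0.0, 250.45432363472668], [0.0, 384.14936913572745, 189.62256747644673], [0.0, 0.0, 1.0]] -0.08164298668528182
[[-1.0, -0.0, -0.0, 625.23], [-0.0, 0.96, 0.27, -70.28], [0.0, 0.27, -0.96, 372.51], [0.0, 0.0, 0.0, 1.0]] [[343.6392110185694, 0.0, 250.54424720449967], [0.0, 343.6392110185694, 190.3306442926944], [0.0, 0.0, 1.0]] 0.01192853979858825
0.15 [6.24566757e+02 3.78131664e-02 2.30488507e+02] [-7.07079285e-01  7.07133795e-01  5.41959333e-04 -6.21611559e-04] [-0.0260493   0.12878582  0.24983457] 85.46690829713697
```

View pics/scene0.png

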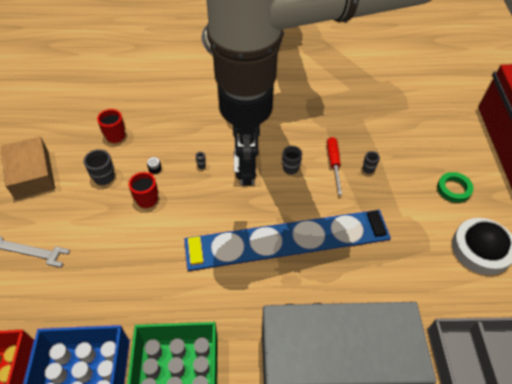

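View pics/side0.png

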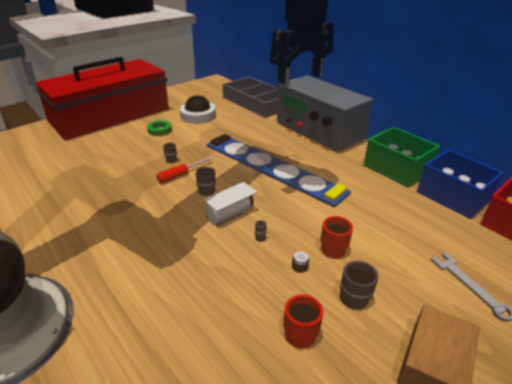

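View pics/wrist0.png

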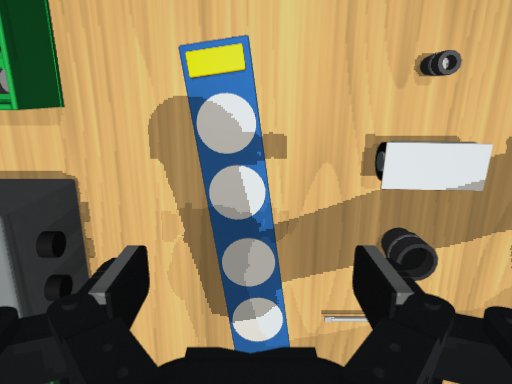

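Scene view (columns, rows): dark sockets are at (100,167), the largest; (291,159), large; (371,162), medium; and (201,160), small. Things that could be confused with them are the red cups at (112,125) and (144,189), the white lens at (153,164) and the camera at about (238,165) behind the gripper. The rail runs from (186,252) at the yellow end to (388,225) at the black end, so yellow is at -y. I choose the four dark grey ones.

```bash
cat > m.py <<'E'
from h import *
def gray(im,box,smax=70,vmax=110):
    x0,y0,x1,y1=box; hsv=cv2.cvtColor(im,cv2.COLOR_RGB2HSV)[y0:y1,x0:x1]
    m=((hsv[...,1]<smax)&(hsv[...,2]<vmax)).astype(np.uint8)
    m=cv2.morphologyEx(m,cv2.MORPH_CLOSE,np.ones((5,5)))
    cs,_=cv2.findContours(m,cv2.RETR_EXTERNAL,cv2.CHAIN_APPROX_NONE)
    if not cs: return None
    c=max(cs,key=cv2.contourArea); c=cv2.convexHull(c); M=cv2.moments(c)
    b=cv2.boundingRect(c)
    return np.array([M['m10']/M['m00']+x0,M['m01']/M['m00']+y0]),(b[0]+x0,b[1]+y0,b[2],b[3])
def white(im,poly=None,smax=60,amin=300):
    hsv=cv2.cvtColor(im,cv2.COLOR_RGB2HSV); 
    blue=((abs(hsv[...,0].astype(int)-108)<14)&(hsv[...,1]>120)).astype(np.uint8)
    return blue
def marks(im,box,amin):
    x0,y0,x1,y1=box; hsv=cv2.cvtColor(im,cv2.COLOR_RGB2HSV)[y0:y1,x0:x1]
    blue=((abs(hsv[...,0].astype(int)-108)<16)&(hsv[...,1]>110)).astype(np.uint8)
    cs,_=cv2.findContours(blue,cv2.RETR_CCOMP,cv2.CHAIN_APPROX_NONE)
    r=np.zeros_like(blue); cv2.fillConvexPoly(r,cv2.convexHull(max(cs,key=cv2.contourArea)),1)
    w=(r&(hsv[...,1]<80)&(hsv[...,2]>80)).astype(np.uint8)
    w=cv2.morphologyEx(w,cv2.MORPH_CLOSE,np.ones((3,3)))
    out=[]
    for c in cv2.findContours(w,cv2.RETR_EXTERNAL,cv2.CHAIN_APPROX_NONE)[0]:
        if cv2.contourArea(c)>amin: out.append(cv2.fitEllipse(cv2.convexHull(c)))
    return [(np.array([e[0][0]+x0,e[0][1]+y0]),e[1]) for e in out]
E
python3 - <<'E'
from m import *
im={n:cv2.cvtColor(cv2.imread(f'pics/{n}0.png'),cv2.COLOR_BGR2RGB) for n in('scene','side','wrist')}
cal={n:get_calibration(n) for n in im}
B=dict(small=(38,{'scene':(190,145,215,175),'side':(248,212,275,247),'wrist':(405,40,475,85)}),
 medium=(44,{'scene':(358,145,385,180),'side':(158,138,182,166)}),
 large=(52,{'scene':(278,140,308,180),'side':(190,162,222,199),'wrist':(370,215,450,290)}),
 xl=(60,{'scene':(80,145,122,190),'side':(332,255,385,314)}))
for k,(h,d) in B.items():
    for n,b in d.items():
        r=gray(im[n],b); print(k,n,np.round(r[0],1),r[1],np.round(plane(cal[n],r[0],h/2),1))
for n,b,a in (('scene',(175,200,400,280),200),('wrist',(150,20,310,345),600),('side',(200,130,355,206),80)):
    for p,e in sorted(marks(im[n],b,a),key=lambda t:plane(cal[n],t[0],10)[1]): print(n,np.round(p,1),np.round(e,1),np.round(plane(cal[n],p,10),1))
cv2.imwrite('pics/crop0.png',np.hstack([cv2.resize(cv2.cvtColor(im['scene'],cv2.COLOR_RGB2BGR)[110:210,80:390],None,fx=2.5,fy=2.5,interpolation=cv2.INTER_CUBIC)]))
E
```

```text
small scene [200.2 159.6] (196, 153, 9, 15) [439.4 -97.2]
small side [260.  228.3] (256, 223, 9, 12) [447.5 -90.8]
small wrist [441.1  63.2] (420, 50, 41, 26) [441.1 -97.2]
medium scene [370.5 161.6] (364, 152, 15, 21) [457.1 269. ]
medium side [169.3 153.9] (166, 153, 8, 3) [455.7 262.9]
large scene [291.1 159.3] (282, 147, 19, 27) [449.2  98.4]
large side [205.9 184.3] (198, 182, 16, 6) [446.8  88.4]
large wrist [400.6 261.1] (370, 228, 67, 62) [457.8 110.1]
xl scene [ 99.4 166.2] (84, 150, 30, 34) [ 461.  -305.1]
xl side [357.1 293.5] (343, 288, 29, 11) [ 453.4 -312.6]
scene [227.2 246.1] [31.  33.1] [648.  -39.1]
scene [265.8 240.2] [30.5 33.1] [637.1  35.9]
scene [308.4 233.9] [29.4 32.8] [625.3 120.4]
scene [346.5 228.2] [28.1 34.2] [614.3 197. ]
wrist [225.9 122.9] [59.4 60.9] [650.3 -39.9]
wrist [236.3 192. ] [54. 58.] [640.3  34.8]
wrist [248.1 261.8] [48.5 53.1] [627.4 119.5]
wrist [256.3 319.2] [43.2 53. ] [617.5 197.1]
```

View pics/crop0.png

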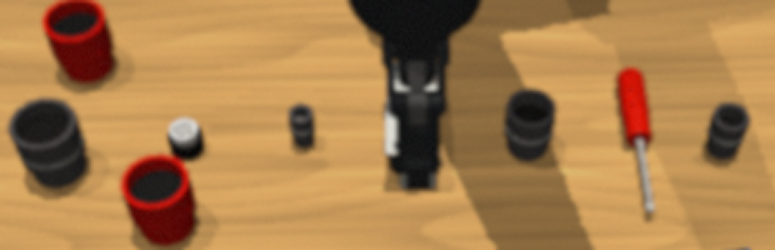

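The crop confirms the four dark sockets and separates them from the red cups and the lens. I'll hover over the small one first and measure it with the wrist camera.

Emit:
{"op": "arm_command", "data": {
  "steps": [0.016,0.031,0,0,0.016,0.031,0,0,0.016,0.031,0,0,0.016,0.031,0,0,0.016,0.031,0,0,0.016,0.03,0,0,0,0,0,0,0,0,0,0],
  "grip": 0.06
}}

```text
clock: 1.15
position: [440.3, -95.9, 231.5]
ee_rot: [-0.707, 0.707, -0.0, 0.0]
contact_force: [-0.1, -0.2, 0.3]
gripper_width: 60.3
grasp_force: 0.0
```

```bash
python3 - <<'E'
from m import *
s=read_state(); im,c=snap('wrist','w1.png'); print(s['clock'],np.round(s['position'],1))
T=np.array(c['cam_to_world']); print(np.round(T[:3,3],1))
p=proj(c,[440,-97,19]); print(p)
b=(int(p[0])-35,int(p[1])-40,int(p[0])+35,int(p[1])+40); r=gray(im,b); print(r,plane(c,r[0],19))
E
```

```text
1.15 [440.3 -95.9 231.5]
[ 440.8 -166.2  373.7]
[251.52813481 161.21655472]
(array([248.47679864, 162.86462324]), (238, 151, 22, 24)) [443.19858323 -95.24165644]
```

View pics/w1.png

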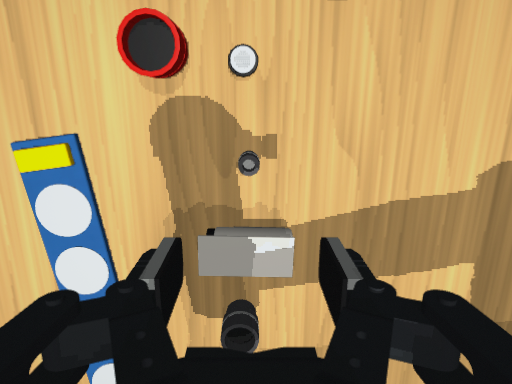

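The small socket is at pixel (248,163), or about (442,-95). The camera is at (246,255), a red cup at (152,43) and the lens at (243,60), all clear of the fingers.

Emit:
{"op": "arm_command", "data": {
  "steps": [0,-0.0015,0.035,0,0,0,0.04,0,0,0,0.04,0,0,0,0.04,0,0,0,0.035,0,0,0,0.022,0,0,0,0.01,0,0,0,0,0,0,0,0,0]
}}

```text
clock: 2.33
position: [442.4, -95.8, 10.0]
ee_rot: [0.707, -0.707, 0.001, -0.001]
contact_force: [0.5, 0.1, 0.4]
gripper_width: 60.0
grasp_force: 0.0
```

Emit:
{"op": "arm_command", "data": {
  "steps": [0,0,0,0,0,0,0,0,0,0,0,0,0,0,0,0,0,0,0,0,0,0,0,0],
  "grip": 0.0
}}

```text
clock: 3.08
position: [441.9, -96.0, 10.1]
ee_rot: [0.707, -0.707, 0.0, -0.0]
contact_force: [-0.5, 0.1, 6.3]
gripper_width: 20.1
grasp_force: 58.5
```

Emit:
{"op": "arm_command", "data": {
  "steps": [0,0,-0.03,0,0,0,-0.04,0,0,0,-0.04,0,0,-0.035,0,0,-0.01,-0.035,0,0,-0.01,-0.035,0,0,-0.01,-0.035,0,0,-0.01,-0.034,0,0,-0.016,-0.033,0,0,0,0,0,0,0,0,0,0]
}}

```text
clock: 4.45
position: [647.5, -40.1, 118.6]
ee_rot: [-0.707, 0.707, 0.001, -0.001]
contact_force: [-1.0, 0.1, -0.2]
gripper_width: 20.6
grasp_force: 58.9
```

```bash
python3 - <<'E'
from m import *
s=read_state(); im,c=snap('wrist','w2.png'); print(s['clock'],np.round(s['position'],2),s['gripper_width'],s['contact_force'])
im,c=snap('scene','s2.png')
for p,e in marks(im,(175,200,400,280),200): print(np.round(plane(c,p,10),1))
for k,h,g in(('large',52,(449,98)),('medium',44,(457,266)),('xl',60,(461,-305))):
    p=proj(c,[*g,h/2]).astype(int); r=gray(im,(p[0]-22,p[1]-24,p[0]+22,p[1]+24)); print(k,r,plane(c,r[0],h/2))
E
```

```text
4.45 [647.45 -40.09 118.58] 20.550509629359837 [-0.96235462  0.0989568  -0.22331222]
[648.7 -39.1]
[635.   34.7]
[625.4 120.2]
[614.2 197.1]
large (array([291.30375276, 159.15496689]), (np.int64(283), np.int64(146), 18, 28)) [448.80946614  98.84079042]
medium (array([370.44572748, 161.56581986]), (np.int64(364), np.int64(152), 15, 21)) [456.89260296 268.93113902]
xl (array([ 99.3780459 , 166.17317246]), (np.int64(84), np.int64(150), 30, 34)) [ 460.98110622 -305.12230768]
```

View pics/w2.png

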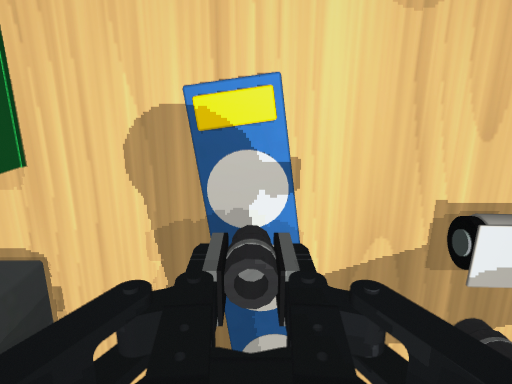

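```bash
python3 - <<'E'
from m import *
im=cv2.cvtColor(cv2.imread('pics/w2.png'),cv2.COLOR_BGR2RGB);c=get_calibration('wrist')
for p,e in marks(im,(170,60,310,240),1500): print(p,e,np.round(plane(c,p,10),1))
print(plane(c,(251,276),146.6))
E
```

```text
[247.35623169 188.63781738] (78.86680603027344, 81.6841812133789) [650.2 -40.5]
[647.71553507 -44.73845931]
```

Emit:
{"op": "arm_command", "data": {
  "steps": [-0.002,-0.002,0.03,0,0,0,0.03,0,0,0,0.022,0,0,0,0.01,0,0,0,0.004,0,0,0,0,0,0,0,0,0]
}}

```text
clock: 5.42
position: [651.1, -37.9, 24.4]
ee_rot: [0.707, -0.707, 0.001, -0.001]
contact_force: [0.6, -0.4, -0.3]
gripper_width: 19.8
grasp_force: 58.9
```

```bash
python3 - <<'E'
from m import *
s=read_state(); print(s['clock'],np.round(s['position'],2),s['contact_force'])
a,c=snap('side','d.png');x,y=proj(c,[649,-39,28]).astype(int)
A=cv2.resize(cv2.imread('pics/d.png')[y-35:y+35,x-45:x+45],None,fx=4,fy=4,interpolation=cv2.INTER_CUBIC)
a,c=snap('scene','d.png');x,y=proj(c,[649,-39,28]).astype(int)
B=cv2.resize(cv2.imread('pics/d.png')[y-35:y+35,x-45:x+45],None,fx=4,fy=4,interpolation=cv2.INTER_CUBIC)
cv2.imwrite('pics/c3.png',np.hstack([A,B]))
E
```

```text
5.425 [651.1  -37.92  24.39] [ 0.61561305 -0.40902519 -0.32226513]
```

View pics/c3.png

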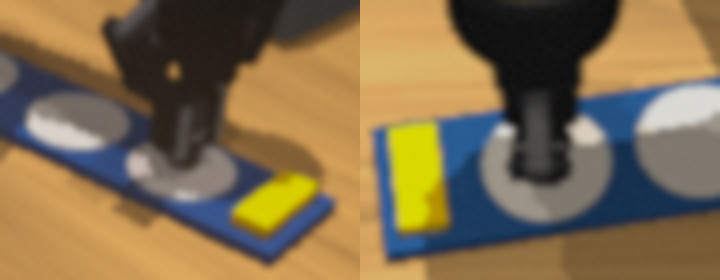

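Emit:
{"op": "arm_command", "data": {
  "steps": [0,0.0015,0.002,0,0,0,0.001,0,0,0,0.001,0,0,0,0,0]
}}

```text
clock: 6.02
position: [648.8, -38.0, 20.2]
ee_rot: [0.707, -0.707, -0.0, 0.0]
contact_force: [-2.5, 0.8, 5.3]
gripper_width: 20.3
grasp_force: 59.2
```

Emit:
{"op": "arm_command", "data": {
  "steps": [0,0,0,0,0,0,0,0,0,0,0,0],
  "grip": 0.06
}}

```text
clock: 6.4
position: [649.0, -38.0, 19.1]
ee_rot: [-0.707, 0.707, 0.0, -0.0]
contact_force: [0.3, 0.2, -0.4]
gripper_width: 59.9
grasp_force: 0.0
```

Emit:
{"op": "arm_command", "data": {
  "steps": [0,0,-0.02,0,0,0,-0.04,0,0,0,-0.04,0,0,0,-0.05,0,0,0,-0.05,0,0,0,0,0,0,0,0,0]
}}

```text
clock: 7.28
position: [648.5, -37.9, 218.7]
ee_rot: [-0.707, 0.707, 0.001, -0.0]
contact_force: [0.2, -0.5, -0.9]
gripper_width: 60.0
grasp_force: 0.0
```

```bash
cat > chk.py <<'E'
from m import *
import sys
def chk(x,y,h,name):
    s=read_state(); print(s['clock'],np.round(s['position'],1),s['gripper_width'])
    im,c=snap('wrist',name+'.png'); sc=250/ (np.array(c['cam_to_world'])[2,3]-h/2)
    p=proj(c,[x,y,10+h/2]).astype(int); r=gray(im,(p[0]-50,p[1]-50,p[0]+50,p[1]+50),vmax=100,smax=90)
    print('sock px',r,np.round(plane(c,r[0],10+h/2),1))
    for q,e in marks(im,(0,0,512,384),1000):
        w=plane(c,q,10)
        if abs(w[1]-y)<60: print('mark',np.round(q,1),np.round(e,1),np.round(w,1))
E
python3 -c "
from chk import *
chk(649,-40,38,'w3')"
```

```text
7.275 [648.5 -37.9 218.7] 59.98144269155381
sock px (array([249.81027372, 167.03374578]), (np.int64(239), np.int64(154), 23, 26)) [649.5 -37.5]
mark [249.2 160.8] [59.  59.7] [650.2 -40.1]
```

View pics/w3.png

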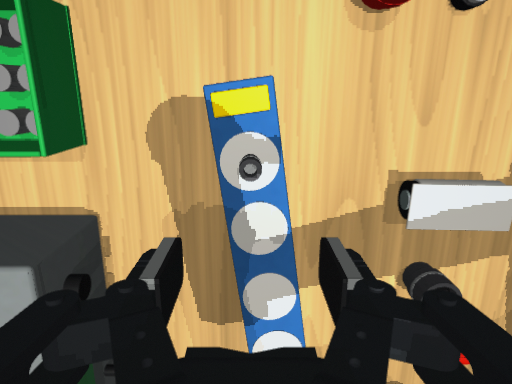

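The small socket sits 2.6 mm toward +y of the mark centre, with the mark at (249,161) and the socket at (250,167). I'll re-grip and shift it.

Emit:
{"op": "arm_command", "data": {
  "steps": [0,0,0.05,0,0,0,0.05,0,0,0,0.05,0,0,0,0.035,0,0,0,0.013,0,0,0,0,0,0,0,0,0]
}}

```text
clock: 8.2
position: [650.2, -37.9, 22.9]
ee_rot: [0.707, -0.707, 0.001, -0.001]
contact_force: [-0.1, 1.1, 0.0]
gripper_width: 60.4
grasp_force: 0.0
```

Emit:
{"op": "arm_command", "data": {
  "steps": [0,0,0,0,0,0,0,0,0,0,0,0,0,0,0,0,0,0,-0.003,0,0.0025,-0.001,0,0,0,0,0,0,0,0,0.002,0,0,0,0.001,0,0,0,0,0],
  "grip": 0.0
}}

```text
clock: 9.45
position: [649.9, -40.6, 22.6]
ee_rot: [0.707, -0.707, 0.0, 0.0]
contact_force: [-2.7, 0.5, 7.4]
gripper_width: 20.4
grasp_force: 59.6
```

Emit:
{"op": "arm_command", "data": {
  "steps": [0,0,0,0,0,0,0,0,0,0,0,0],
  "grip": 0.06
}}

```text
clock: 9.82
position: [649.9, -40.5, 20.9]
ee_rot: [-0.707, 0.707, 0.0, -0.0]
contact_force: [-0.5, 0.8, -0.3]
gripper_width: 60.1
grasp_force: 0.0
```

Emit:
{"op": "arm_command", "data": {
  "steps": [0,0,-0.02,0,0,0,-0.04,0,0,0,-0.04,0,0,0,-0.05,0,0,0,-0.05,0,0,0,0,0,0,0,0,0]
}}

```text
clock: 10.7
position: [649.4, -40.4, 220.6]
ee_rot: [-0.707, 0.707, 0.001, -0.0]
contact_force: [-0.1, 0.5, -0.7]
gripper_width: 60.1
grasp_force: 0.0
```

```bash
python3 -c "
from chk import *
chk(649,-40,38,'w4')"
```

```text
10.7 [649.4 -40.4 220.6] 60.0571839823844
sock px (array([249.67180704, 166.28113879]), (np.int64(239), np.int64(154), 22, 25)) [650.6 -40.3]
mark [250.  162.8] [58.4 59.3] [650.2 -40. ]
```

The small socket is now centred to within half a millimetre. Next I'll hover over the medium one.

Emit:
{"op": "arm_command", "data": {
  "steps": [-0.039,0.024,0,0,-0.039,0.024,0,0,-0.039,0.024,0,0,-0.039,0.024,0,0,-0.039,0.024,0,0,-0.038,0.024,0,0,-0.038,0.023,0,0,-0.038,0.023,0,0,0,0,0,0,0,0,0,0],
  "grip": 0.07
}}

```text
clock: 12.0
position: [459.6, 268.1, 220.1]
ee_rot: [0.707, -0.707, 0.0, 0.001]
contact_force: [0.3, -0.0, -0.6]
gripper_width: 70.0
grasp_force: 0.0
```

```bash
cat >> chk.py <<'E'
def src(x,y,h,name):
    s=read_state(); print(s['clock'],np.round(s['position'],1),s['gripper_width'])
    im,c=snap('wrist',name+'.png')
    p=proj(c,[x,y,h/2]).astype(int); r=gray(im,(p[0]-50,p[1]-50,p[0]+50,p[1]+50),vmax=80,smax=100)
    print(p,'sock px',r,np.round(plane(c,r[0],h/2),1))
E
python3 -c "
from chk import *
src(459,269,44,'w5')"
```

```text
12.0 [459.6 268.1 220.1] 69.98315029490449
[251 166] sock px (array([249.08895079, 166.86146704]), (np.int64(233), np.int64(149), 33, 36)) [461.2 269.6]
```

View pics/w5.png

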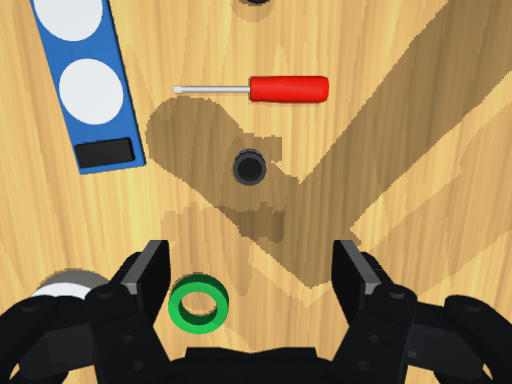

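The medium socket is at (249,167). The screwdriver at row 90 and the green ring at (198,305) are well clear.

Emit:
{"op": "arm_command", "data": {
  "steps": [-0.0015,-0.0015,0.04,0,0,0,0.05,0,0,0,0.05,0,0,0,0.04,0,0,0,0.018,0,0,0,0.01,0,0,0,0,0,0,0,0,0]
}}

```text
clock: 13.05
position: [462.2, 270.3, 14.2]
ee_rot: [-0.707, 0.707, -0.0, 0.001]
contact_force: [0.7, 0.7, -0.6]
gripper_width: 70.3
grasp_force: 0.0
```

Emit:
{"op": "arm_command", "data": {
  "steps": [0,0,0,0,0,0,0,0,0,0,0,0,0,0,0,0,0,0,0,0,0,0,0,0],
  "grip": 0.0
}}

```text
clock: 13.8
position: [461.7, 270.4, 14.2]
ee_rot: [0.707, -0.707, 0.0, -0.001]
contact_force: [-2.1, -0.8, 6.3]
gripper_width: 30.0
grasp_force: 59.1
```

Emit:
{"op": "arm_command", "data": {
  "steps": [0,0,-0.03,0,0,0,-0.05,0,0.025,-0.02,-0.05,0,0.035,-0.027,-0.04,0,0.035,-0.026,-0.03,0,0.035,-0.026,0,0,0.035,-0.026,0,0,0.035,-0.026,0,0,0.035,-0.026,0,0,0,0,0,0,0,0,0,0]
}}

```text
clock: 15.18
position: [637.8, 35.1, 212.3]
ee_rot: [-0.707, 0.707, 0.001, -0.001]
contact_force: [-0.4, 0.1, -1.6]
gripper_width: 30.6
grasp_force: 59.8
```

```bash
python3 - <<'E'
from m import *
s=read_state(); im,c=snap('wrist','w6.png'); print(s['clock'],np.round(s['position'],2),s['gripper_width'],s['contact_force'])
for p,e in marks(im,(0,0,512,384),800): print(np.round(p),np.round(e,1),np.round(plane(c,p,10),1))
E
```

```text
15.175 [637.8   35.06 212.3 ] 30.619739401715314 [-0.37830044  0.07293557 -1.60884558]
[249. 164.] [59.7 60.7] [639.5  34.5]
[238.  87.] [64.2 67.7] [650.2 -40.1]
```

Emit:
{"op": "arm_command", "data": {
  "steps": [0,-0.0005,0.045,0,0,0,0.05,0,0,0,0.05,0,0,0,0.03,0,0,0,0.01,0,0,0,0,0,0,0,0,0]
}}

```text
clock: 16.1
position: [640.2, 35.7, 30.3]
ee_rot: [0.707, -0.707, 0.001, -0.002]
contact_force: [0.4, 0.3, -2.1]
gripper_width: 30.3
grasp_force: 59.9
```

Emit:
{"op": "arm_command", "data": {
  "steps": [0,0.0005,0.003,0,0,0,0.001,0,0,0,0,0,0,0,0,0]
}}

```text
clock: 16.6
position: [638.5, 35.0, 24.4]
ee_rot: [-0.707, 0.707, -0.0, 0.0]
contact_force: [0.7, -0.2, -2.1]
gripper_width: 30.5
grasp_force: 59.9
```

Emit:
{"op": "arm_command", "data": {
  "steps": [0,-0.0005,0.001,0,0,0,0.0005,0,0,0,0,0]
}}

```text
clock: 16.98
position: [638.7, 34.9, 24.2]
ee_rot: [0.707, -0.707, -0.0, 0.0]
contact_force: [-4.1, 0.3, 6.2]
gripper_width: 30.3
grasp_force: 60.2
```

Contact. I'll release it and check.

Emit:
{"op": "arm_command", "data": {
  "steps": [0,0,0,0,0,0,0,0,0,0,0,0],
  "grip": 0.07
}}

```text
clock: 17.35
position: [639.1, 35.0, 22.6]
ee_rot: [0.707, -0.707, 0.0, -0.0]
contact_force: [0.2, 0.1, -0.9]
gripper_width: 70.4
grasp_force: 0.0
```

Emit:
{"op": "arm_command", "data": {
  "steps": [0,0,-0.02,0,0,0,-0.04,0,0,0,-0.04,0,0,0,-0.05,0,0,0,-0.05,0,0,0,0,0,0,0,0,0]
}}

```text
clock: 18.23
position: [638.5, 35.1, 222.2]
ee_rot: [-0.707, 0.707, 0.0, -0.0]
contact_force: [-0.5, -0.1, -0.5]
gripper_width: 69.8
grasp_force: 0.0
```

```bash
python3 -c "
from chk import *
chk(639,35,44,'w7')
im,c=snap('scene','s7.png')
p=proj(c,[449,98,26]).astype(int);print(p)
s,c=snap('wrist','w7b.png');print(proj(c,[451,99,26]))"
```

```text
18.225 [638.5  35.1 222.2] 69.81497719638145
sock px (array([249.77293417, 165.72163866]), (np.int64(233), np.int64(147), 34, 38)) [639.5  34.2]
mark [249.9 161.7] [58.2 58.9] [639.5  34.5]
[290 159]
[428.74658027 225.68773468]
```

The medium socket is centred. Next is the large one.

Emit:
{"op": "arm_command", "data": {
  "steps": [-0.011,0.032,0,0,-0.011,0.032,0,0,-0.011,0.031,0,0,-0.011,0.031,0,0,-0.011,0.031,0,0,-0.01,0.031,0,0,0,0,0,0,0,0,0,0],
  "grip": 0.08
}}

```text
clock: 19.38
position: [451.3, 100.1, 222.5]
ee_rot: [0.707, -0.707, 0.0, 0.0]
contact_force: [0.2, -0.4, -0.2]
gripper_width: 80.1
grasp_force: 0.0
```

```bash
python3 -c "
from chk import *
src(451,100,52,'w8')"
```

```text
19.375 [451.3 100.1 222.5] 80.11033605904954
[251 165] sock px (array([248.54029141, 166.36158192]), (np.int64(226), np.int64(142), 46, 49)) [453.8 101. ]
```

View pics/w8.png

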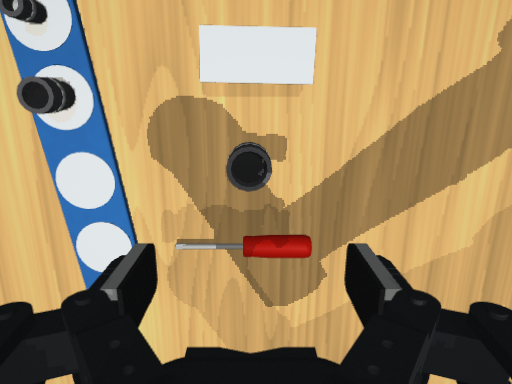

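The large socket is at (249,166). The camera's near edge is at row 84 and the screwdriver at row 245, so both are clear.

Emit:
{"op": "arm_command", "data": {
  "steps": [-0.0005,-0.002,0.04,0,0,0,0.05,0,0,0,0.05,0,0,0,0.04,0,0,0,0.016,0,0,0,0.008,0,0,0,0,0,0,0,0,0]
}}

```text
clock: 20.42
position: [453.8, 100.8, 19.5]
ee_rot: [-0.707, 0.707, -0.0, 0.001]
contact_force: [0.4, 0.1, 0.0]
gripper_width: 80.3
grasp_force: 0.0
```

Emit:
{"op": "arm_command", "data": {
  "steps": [0,0,0,0,0,0,0,0,0,0,0,0,0,0,0,0,0,0,0,0,0,0,0,0],
  "grip": 0.0
}}

```text
clock: 21.18
position: [453.2, 100.7, 19.6]
ee_rot: [0.707, -0.707, 0.0, -0.0]
contact_force: [-1.4, 0.7, 5.5]
gripper_width: 41.9
grasp_force: 60.2
```

Emit:
{"op": "arm_command", "data": {
  "steps": [0,0,-0.03,0,0,0,-0.05,0,0,-0.02,-0.05,0,-0.003,-0.03,-0.04,0,-0.004,-0.031,-0.03,0,-0.004,-0.031,0,0,-0.004,-0.031,0,0,-0.004,-0.03,0,0,0,0,0,0,0,0,0,0]
}}

```text
clock: 22.42
position: [624.8, 119.3, 217.6]
ee_rot: [-0.707, 0.707, 0.001, -0.001]
contact_force: [-0.5, -0.5, -3.4]
gripper_width: 41.7
grasp_force: 61.9
```

```bash
python3 - <<'E'
from m import *
s=read_state(); im,c=snap('wrist','w9.png'); print(s['clock'],np.round(s['position'],2),s['gripper_width'],s['contact_force'])
for p,e in marks(im,(0,0,512,384),800): print(np.round(p),np.round(e,1),np.round(plane(c,p,10),1))
E
```

```text
22.425 [624.83 119.33 217.56] 41.700258468219346 [-0.49015132 -0.53436514 -3.4367094 ]
[248. 163.] [59.  59.7] [627.5 119.2]
[235.  77.] [63.8 67.7] [639.6  34.3]
[222.  -8.] [66.9 73.8] [650.4 -38.6]
```

Emit:
{"op": "arm_command", "data": {
  "steps": [0,-0.0015,0.045,0,0,0,0.05,0,0,0,0.05,0,0,0,0.03,0,0,0,0.007,0,0,0,0,0,0,0,0,0]
}}

```text
clock: 23.35
position: [628.7, 120.1, 39.0]
ee_rot: [0.707, -0.707, 0.001, -0.002]
contact_force: [0.5, 0.1, -2.5]
gripper_width: 41.8
grasp_force: 62.1
```

Emit:
{"op": "arm_command", "data": {
  "steps": [0,0,0.002,0,0,0,0.0005,0,0,0,0,0]
}}

```text
clock: 23.72
position: [627.5, 119.5, 34.5]
ee_rot: [-0.707, 0.707, -0.0, 0.0]
contact_force: [-0.5, 0.5, -2.7]
gripper_width: 41.5
grasp_force: 62.1
```

Emit:
{"op": "arm_command", "data": {
  "steps": [0,0,0.003,0,0,0,0.001,0,0,0,0,0]
}}

```text
clock: 24.1
position: [627.4, 119.5, 30.1]
ee_rot: [0.707, -0.707, -0.0, 0.0]
contact_force: [-0.0, 0.2, -3.3]
gripper_width: 41.6
grasp_force: 62.1
```

Emit:
{"op": "arm_command", "data": {
  "steps": [0,0,0.001,0,0,0,0.0005,0,0,0,0,0]
}}

```text
clock: 24.48
position: [627.6, 119.5, 29.8]
ee_rot: [0.707, -0.707, 0.0, -0.0]
contact_force: [-4.0, -0.0, 4.4]
gripper_width: 41.3
grasp_force: 62.5
```

Emit:
{"op": "arm_command", "data": {
  "steps": [0,0,0,0,0,0,0,0,0,0,0,0],
  "grip": 0.08
}}

```text
clock: 24.85
position: [627.7, 119.6, 28.7]
ee_rot: [-0.707, 0.707, -0.0, 0.0]
contact_force: [-0.1, -0.4, -0.3]
gripper_width: 80.3
grasp_force: 0.0
```

Emit:
{"op": "arm_command", "data": {
  "steps": [0,0,-0.02,0,0,0,-0.04,0,0,0,-0.04,0,0,0,-0.05,0,0,0,-0.05,0,0,0,0,0,0,0,0,0]
}}

```text
clock: 25.72
position: [627.0, 119.5, 228.2]
ee_rot: [-0.707, 0.707, 0.0, -0.0]
contact_force: [-0.7, 0.4, -0.0]
gripper_width: 80.0
grasp_force: 0.0
```

```bash
python3 -c "
from chk import *
chk(627,119,52,'w10')
im,c=snap('scene','s10.png')
hsv=cv2.cvtColor(im,cv2.COLOR_RGB2HSV); m=((hsv[...,1]>150)&((hsv[...,0]<8)|(hsv[...,0]>172))).astype(np.uint8)
for k in cv2.findContours(m,cv2.RETR_EXTERNAL,cv2.CHAIN_APPROX_NONE)[0]:
    if cv2.contourArea(k)>200:
        M=cv2.moments(cv2.convexHull(k)); p=(M['m10']/M['m00'],M['m01']/M['m00']); print('red',np.round(p),np.round(plane(c,p,30)))
"
```

```text
25.725 [627.  119.5 228.2] 79.98716590410372
sock px (array([249.59577329, 166.61565802]), (np.int64(227), np.int64(142), 46, 50)) [628.3 120. ]
red [ 14. 355.] [ 846. -380.]
red [144. 189.] [ 521. -208.]
red [111. 125.] [ 344. -296.]
red [498. 126.] [370. 565.]
red [506.  79.] [222. 629.]
```

Emit:
{"op": "arm_command", "data": {
  "steps": [0.038,0.015,0,0,0.038,0.015,0,0,0.039,0.015,0,0,0.039,0.015,0,0,0.039,0.015,0,0,0.039,0.015,0,0,0.039,0.015,0,0,0.039,0.015,0,0,0.038,0.015,0,0,0.038,0.015,0,0,0.038,0.014,0,0,0,0,0,0,0,0,0,0],
  "grip": 0.085
}}

```text
clock: 27.45
position: [463.1, -304.2, 227.7]
ee_rot: [-0.707, 0.707, 0.001, -0.0]
contact_force: [0.4, 0.5, 1.3]
gripper_width: 84.5
grasp_force: 0.0
```

```bash
python3 -c "
from chk import *
src(463,-304,60,'w11')"
```

```text
27.45 [ 463.1 -304.2  227.7] 84.47463284545599
[250 165] sock px (array([246.33286423, 168.20721083]), (np.int64(219), np.int64(139), 57, 58)) [ 467.5 -300.9]
```

View pics/w11.png

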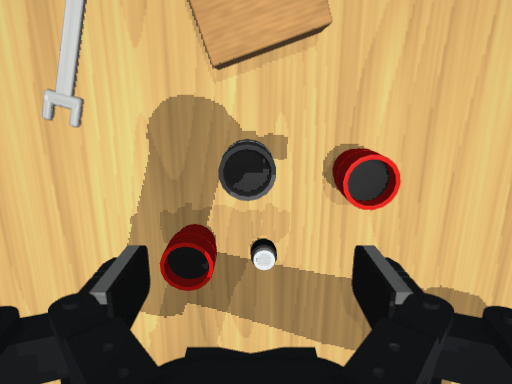

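The XL socket is at (247,169). The red cups are at (371,179) and (189,258) and the lens at (263,254), all outside the finger paths.

Emit:
{"op": "arm_command", "data": {
  "steps": [-0.003,-0.0035,0.04,0,0,0,0.05,0,0,0,0.05,0,0,0,0.045,0,0,0,0.018,0,0,0,0.008,0,0,0,0,0,0,0,0,0]
}}

```text
clock: 28.5
position: [467.9, -301.5, 18.9]
ee_rot: [0.707, -0.707, 0.001, -0.0]
contact_force: [-0.2, 0.2, 0.7]
gripper_width: 85.2
grasp_force: 0.0
```

Emit:
{"op": "arm_command", "data": {
  "steps": [0,0,0,0,0,0,0,0,0,0,0,0,0,0,0,0,0,0,0,0,0,0,0,0],
  "grip": 0.0
}}

```text
clock: 29.25
position: [467.2, -301.7, 18.8]
ee_rot: [0.707, -0.707, 0.0, -0.0]
contact_force: [-1.5, 0.9, 6.0]
gripper_width: 52.8
grasp_force: 63.4
```

Emit:
{"op": "arm_command", "data": {
  "steps": [0,0,-0.03,0,0,0,-0.05,0,0,0,-0.05,0,-0.02,-0.007,-0.04,0,-0.036,-0.011,-0.03,0,-0.04,-0.012,0,0,-0.04,-0.012,0,0,-0.04,-0.012,0,0,-0.04,-0.012,0,0,-0.04,-0.012,0,0,-0.04,-0.012,0,0,-0.04,-0.012,0,0,-0.04,-0.012,0,0,-0.04,-0.012,0,0,-0.04,-0.012,0,0,-0.04,-0.012,0,0,-0.002,-0.001,0,0,0,0,0,0,0,0,0,0]
}}

```text
clock: 31.62
position: [617.5, 195.4, 217.4]
ee_rot: [-0.707, 0.708, 0.0, -0.001]
contact_force: [-0.6, 0.4, -3.6]
gripper_width: 52.5
grasp_force: 64.2
```

```bash
python3 - <<'E'
from m import *
s=read_state(); im,c=snap('wrist','w12.png'); print(s['clock'],np.round(s['position'],2),s['gripper_width'],s['contact_force'])
for p,e in marks(im,(0,0,512,384),800): print(np.round(p),np.round(e,1),np.round(plane(c,p,10),1))
E
```

```text
31.625 [617.47 195.42 217.39] 52.53997143884899 [-0.58022819  0.40590159 -3.6474375 ]
[252. 164.] [59.1 59.8] [616.4 196.6]
[240.  86.] [63.5 66.9] [627.5 119.1]
[226. -13.] [69.2 80.1] [639.5  33.5]
```

Emit:
{"op": "arm_command", "data": {
  "steps": [-0.0006,0.002,0.045,0,0,0,0.05,0,0,0,0.05,0,0,0,0.03,0,0,0,0.009,0,0,0,0,0,0,0,0,0,0,0,0,0,0,0,0,0]
}}

```text
clock: 32.8
position: [616.3, 197.4, 34.8]
ee_rot: [0.707, -0.707, 0.0, -0.001]
contact_force: [-0.2, 0.6, -3.8]
gripper_width: 53.2
grasp_force: 64.4
```

Emit:
{"op": "arm_command", "data": {
  "steps": [0,0,0.002,0,0,0,0.0005,0,0,0,0,0]
}}

```text
clock: 33.17
position: [615.9, 197.1, 31.1]
ee_rot: [0.707, -0.707, -0.0, 0.0]
contact_force: [-0.0, 0.0, -4.1]
gripper_width: 52.7
grasp_force: 64.4
```

Emit:
{"op": "arm_command", "data": {
  "steps": [0.001,-0.0005,0.001,0,0,0,0.001,0,0,0,0,0,0,0,0,0]
}}

```text
clock: 33.67
position: [616.5, 196.1, 29.3]
ee_rot: [0.707, -0.707, 0.0, -0.0]
contact_force: [1.1, -0.1, -3.3]
gripper_width: 52.7
grasp_force: 64.4
```

Emit:
{"op": "arm_command", "data": {
  "steps": [0,0,0.0007,0,0,0,0.0005,0,0,0,0,0]
}}

```text
clock: 34.05
position: [616.6, 196.2, 28.9]
ee_rot: [0.707, -0.707, 0.0, -0.0]
contact_force: [-0.4, 0.2, 2.3]
gripper_width: 52.7
grasp_force: 64.6
```

Emit:
{"op": "arm_command", "data": {
  "steps": [0,0,0,0,0,0,0,0,0,0,0,0],
  "grip": 0.085
}}

```text
clock: 34.42
position: [616.7, 196.2, 28.2]
ee_rot: [0.707, -0.707, 0.0, -0.0]
contact_force: [0.0, 1.1, -0.1]
gripper_width: 85.0
grasp_force: 0.0
```

Emit:
{"op": "arm_command", "data": {
  "steps": [0,0,-0.02,0,0,0,-0.04,0,0,0,-0.04,0,0,0,-0.05,0,0,0,-0.05,0,0,0,0,0,0,0,0,0]
}}

```text
clock: 35.3
position: [616.0, 196.0, 227.6]
ee_rot: [-0.707, 0.707, 0.0, -0.0]
contact_force: [1.1, -0.4, -0.4]
gripper_width: 85.0
grasp_force: 0.0
```

```bash
python3 -c "
from chk import *
chk(616,196,60,'w13')
"
```

```text
35.3 [616.  196.  227.6] 85.00878146365062
sock px (array([248.59876954, 170.26981488]), (np.int64(218), np.int64(138), 62, 64)) [618.2 199.2]
```

Emit:
{"op": "arm_command", "data": {
  "steps": [0,0.03,-0.02,0,0,0.03,-0.02,0,0,0.03,-0.02,0,0,0.03,0,0,0,0.03,0,0,0,0.03,0,0,0,0,0,0,0,0,0,0]
}}

```text
clock: 36.35
position: [436.6, 196.1, 287.3]
ee_rot: [0.707, -0.707, 0.0, 0.001]
contact_force: [0.0, -0.7, -0.4]
gripper_width: 84.9
grasp_force: 0.0
```

```bash
python3 - <<'E'
from m import *
im,c=snap('scene','s14.png')
for h,g in((38,(650,-40)),(44,(639.5,34.5)),(52,(627.5,119.2)),(60,(616.5,196.7))):
    p=proj(c,[*g,10+h/2]).astype(int); r=gray(im,(p[0]-24,p[1]-24,p[0]+24,p[1]+24),smax=110,vmax=75); print(r[1],np.round(plane(c,r[0],10+h/2),1))
cv2.imwrite('pics/c14.png',cv2.resize(cv2.imread('pics/s14.png')[100:280,80:400],None,fx=2.4,fy=2.4,interpolation=cv2.INTER_CUBIC))
E
```

```text
(np.int64(222), np.int64(234), 9, 17) [649. -41.]
(np.int64(258), np.int64(224), 14, 23) [637.4  32.8]
(np.int64(299), np.int64(213), 21, 30) [625.5 118. ]
(np.int64(335), np.int64(203), 37, 36) [613.7 202.3]
```

View pics/c14.png

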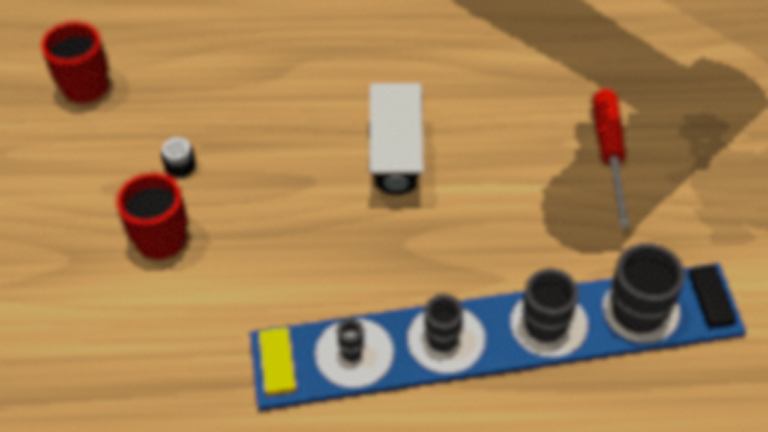

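```bash
python3 - <<'E'
from m import *
s=read_state(); c0=get_calibration('wrist'); P=np.array(s['position'])
def cen(c,x,y,z0,h,R):
    a=np.linspace(0,6.28,60); q=np.array([proj(c,[x+R*np.cos(t),y+R*np.sin(t),z]) for z in(z0,z0+h) for t in a],np.float32)
    k=cv2.convexHull(q);M=cv2.moments(k); return np.array([M['m10']/M['m00'],M['m01']/M['m00']]),cv2.boundingRect(k)
for f,t,g,z0,h,R in(('w11',(463.1,-304.2,227.7),(467.2,-301.7),0,60,27),('w13',(616,196,227.6),(616.5,196.5),10,60,27),('w10',(627,119.5,228.2),(627.5,119.3),10,52,21.5),('w7',(638.5,35.1,222.2),(639.5,34.5),10,44,16)):
    c=dict(c0);T=np.array(c0['cam_to_world'],float);T[:3,3]+=np.array(t)-P;c['cam_to_world']=T
    im=cv2.cvtColor(cv2.imread(f'pics/{f}.png'),cv2.COLOR_BGR2RGB); p=proj(c,[*g,z0+h/2]).astype(int)
    r=gray(im,(p[0]-50,p[1]-50,p[0]+50,p[1]+50),vmax=80,smax=100); m=cen(c,*g,z0,h,R)
    print(f,np.round(r[0],1),r[1],'pred',np.round(m[0],1),m[1],'corr mm',np.round(plane(c,r[0],z0+h/2)-plane(c,m[0],z0+h/2),1))
im=cv2.cvtColor(cv2.imread('pics/s14.png'),cv2.COLOR_BGR2RGB);c=get_calibration('scene')
for g,h,R in (((616.5,196.5),60,27),((627.5,119.3),52,21.5)):
    m=cen(c,*g,10,h,R);print('scene pred',m)
    r=gray(im,(320,190,366,250) if h==60 else (290,205,330,250),smax=110,vmax=75);print(r)
cv2.imwrite('pics/c15.png',cv2.resize(cv2.imread('pics/w13.png')[100:240,170:330],None,fx=4,fy=4,interpolation=cv2.INTER_CUBIC))
E
```

```text
w11 [246.3 168.2] (np.int64(219), np.int64(139), 57, 58) pred [246.6 170.4] (217, 137, 59, 66) corr mm [ 0.3 -2.3]
w13 [249.5 169.7] (np.int64(220), np.int64(138), 60, 64) pred [250.4 170.8] (220, 136, 61, 68) corr mm [ 0.8 -1.1]
w10 [249.4 166.5] (np.int64(227), np.int64(142), 46, 50) pred [250.3 168.3] (226, 140, 48, 55) corr mm [ 0.9 -1.8]
w7 [249.6 165.1] (np.int64(234), np.int64(147), 33, 37) pred [249.8 167.6] (232, 146, 36, 42) corr mm [ 0.2 -2.6]
scene pred (array([349.0152407 , 220.83374976]), (332, 200, 34, 42))
(array([348.9499179 , 219.94458128]), (335, 203, 31, 36))
scene pred (array([309.32718515, 227.78603981]), (297, 211, 26, 34))
(array([308.46814502, 227.15557902]), (299, 213, 21, 30))
```

View pics/c15.png

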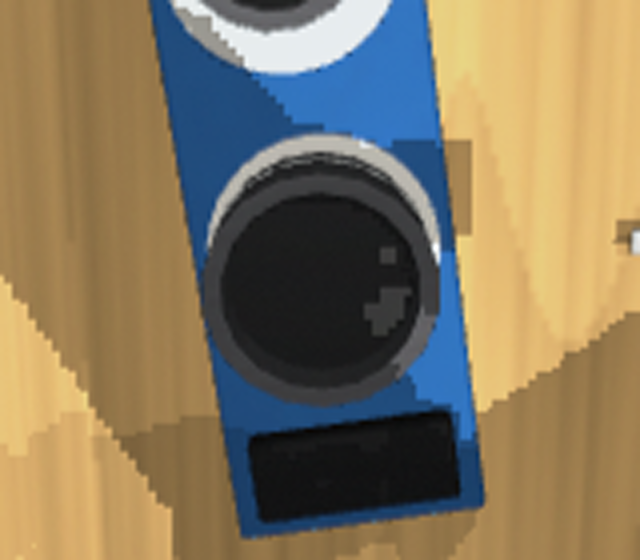

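The crop shows the XL rim centred at about (321,288), with an even white crescent of roughly 4.6 mm against an ideal 4 mm, so it is centred to within 1 mm. All four are upright, the order is right, the camera is untouched and the arm is clear.

```bash
python3 -c "
from bench import *
print(job_done())"
```

```text
the job is handed in; nothing more can be done
None
```

I handed the job in at about 36 s: all four sockets stand upright on the rail's white marks, smallest by the yellow block to largest at the black end, each measured within about 1–2 mm of centre, and I left the security camera alone.

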